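Set the strain viewer to its tint plate and lay a test tube on it

TASK

Get the strain viewer ready to check the annealed test tube. Its plate wheel was left between stations: turn it until the sector with the square tint plate stands under the fixed window and let it drop fully home on its nylon index dowel, without forcing the dowel - the T handle lifts the wheel clear of it for turning, and where exactly it catches has to be felt. Then lay the test tube gently into both saddles above the window, centred over it, and leave the other things on the bench where they are.

Things in the scene. Friction and masses are not known exactly. Their poses are not given: they have to be found in the camera images.
- viewer: Strain viewer, fixed to the bench: grey light box 240 x 164 x 40 mm (x -114 to +126 mm), over it a flat metal wheel 200 mm across, 8 mm thick, underside 44 mm up. Origin on the bench under the wheel's axis; z up, +x from the axis to the window. A dark bridge plate over the wheel (x 38 to 126, y +-62 mm, top 77 mm up) holds the window and, on top, two saddles.
- window (a point): Centre of the round 26 mm window in the bridge plate, 77 mm above the bench, 66 mm from the wheel's axis along the viewer's +x; axes as the viewer.
- saddles (a point): Middle between the floors of the two aluminium U saddles, 87 mm above the bench, right above the window; axes as the viewer. The saddles stand at y = +-42 mm, each 13 mm long; their slot runs along y, 25 mm wide, walls 9 mm high, flared lips above (top 102 mm above the bench). The tube belongs here: its origin at this point, its length along y (either way round).
- tint_plate (a point): On the wheel: centre of the square 40 mm opening with the tint plate, top face, 66 mm from the axis. Anticlockwise from it, 60 degrees apart, follow: round 24 mm, round 41 mm with glass, narrow slot, round 32 mm, round 12 mm. It must come under the window; once home it stands within 6.5 mm of the window's centre in plan.
- handle (a point): Centre of the black T handle on the wheel's axis, 107 mm above the bench when the wheel is home: a bar 52 mm long, 12 mm thick, 22 mm high (96 to 118 mm up), on a stem. Its x axis points to the tint plate; the bar lies along its y. The wheel weighs 0.32 to 0.41 kg; it takes 3 to 4 N to lift, little to turn. Close on it softly: a snatch jogs the wheel on its dowel.
- wheel (a joint): Turn of the wheel about its vertical axis, rad, anticlockwise from above, free all round; 0 = tint plate exactly under the window. At the start 0.35 to 1.5. Six stations 1.047 rad apart: six open notches 12 mm wide in the rim, midway between the openings. Over any notch, also a wrong one, the wheel drops and locks unless it is held up.
- wheel_lift (a joint): Height of the wheel above home, m: 0 = fully home, dowel in a notch; about 0.007 = resting on the dowel's end between stations; from 0.0085 clear of it; 0.016 = upper stop. Only its weight brings it down; released over a notch it falls home.
- index_bracket: Bracket of the white nylon index dowel, at the right side of the light box under the rim; origin on the bench, 93 mm from the wheel's axis along the viewer's -y. The dowel, 10 mm thick, is clamped up to 8 mm to either side of this origin along the viewer's x (under the rim): the catch lies within 0.1 rad of joint 0. The dowel is springy, about 2.7 N per mm; a light press of 3 to 5 N is enough to feel it.
- test_tube: Clear test tube, 142 mm long along its y axis, 21 mm thick, lying on the bench to the left of the viewer; origin at the middle of its underside.
- beaker: Empty tall glass beaker, 73 mm wide, 110 mm high, behind on the right; a bystander; origin under its base.
- amber_jar: Small open amber glass jar, 57 mm wide, 62 mm high, behind the viewer; a bystander; origin under its base.
- goggles: Spectacles with dark frame, 135 x 138 x 45 mm, far left; a bystander; origin under the middle.
- caliper: Steel vernier caliper lying flat, 205 x 67 x 8 mm, on the right; a bystander; origin under the middle.
- tweezers: Steel tweezers lying flat, 157 x 18 x 10 mm, front left; a bystander; origin under the middle.
- cork_a: Cork stopper, 28 mm wide, 26 mm high, far left; a bystander; origin under its base.
- cork_b: Smaller cork stopper beside it, 24 mm wide, 22 mm high; a bystander; origin under its base.
- tape_roll: Roll of masking tape lying flat, 75 mm wide, 18 mm high, behind the viewer; a bystander; origin under its middle.
- glass_file: File with a wooden handle, 200 x 20 x 20 mm, behind the viewer; a bystander; origin under its middle.

How it is judged:
By the outcome, as a careful person would: the job done as asked, in the order asked, and still so for the second after the job is handed in, with the robot touching nothing.
It also fails if it takes over 72 s, if anything falls off the work surface, if the arm or the gripper's body presses on something with over 40 N, if the wrist force passes 120 N, or if a joint passes its speed limit or range.

ROBOT

A 6-joint arm with a two-finger parallel gripper is mounted at the origin on a cart in front of the work surface, level with it; the furniture and walls round the work are solid. World frame = base frame: x ahead of the robot, y to its left, z up, the work surface at z = 0. Lengths are in m, angles in rad, forces in N, time in s.
With the tool pointing down it reaches from about 0.3 to 0.875 m from the base axis. Payload 6.4 kg.
Tool frame: the origin (TCP) lies midway between the tips of the shut fingers; the grasp point (between the pads) lies 19 mm behind it; z points along the fingers, y is the line along which they close (so a half turn about z gives the same grasp; the last joint's range is limited). The gripper opens to 88 mm and grips with 3 to 60 N. Pads are 18 mm wide; open, the fingers measure 123 mm over their backs; the gripper's body (75 mm by 187 mm) begins 45 mm behind the grasp point.
Start: joints at [-1.403, 0.181, 1.607, -0, 1.354, -0.206], TCP at [0.21, -0.535, 0.239] pointing down, gripper open.
Joint ranges: [-2.99, 2.99], [-0.89, 2.07], [0.3, 2.58], [-1.14, 4.28], [0, 2.63], [-3.12, 3.12]. Speed limits (rad/s): [2.57, 2.57, 3.01, 3.14, 3.14, 3.14].

INTERFACE

Orientations are given as a rotation vector (axis times angle).
In Python, from station import * gives the robot as it stands.
- The arm moves only by the tool servo_tool, never from a script. Its argument "increments" is a list of rows, each a list of 5 numbers: the shift along the world's x, y, z in cm, then the turn about the world's z in rad, then the finger opening in cm, from 0 to 8.81. A call has exactly 10 rows; each row is the pose to reach, as a shift and turn from the pose commanded when the call began; what a row does not reach only later rows make up. A row lasts 1/8 s, in which the tool goes at most 62.5 mm and 10.7 degrees, less where a joint would pass 70% of its speed; a pose out of reach is approached as far as the arm can. A call with a gripper value outside its range is refused whole. The fingers move at their own pace and stop on an object; "force" is the grip in N (left out, the last holds). Time passes only in rows, so rows that repeat a pose let the fingers close, or fill a call up. It gives the time, the measured TCP pose, the force, the opening and the grip force at its end, in the units of the state.
- sense(): the state, without advancing time (a new reading comes with each control period).
- snapshot(name): name is "scene" or "top" or "wrist"; returns the picture (384x512x3 uint8, red, green, blue); there is no depth.
- calibration(name): a dict with "mtx" (3x3 intrinsics, pixels), "position" and "attitude" of the camera in the world. Camera axes: x right, y down, z forward; pixel columns grow to the right and rows downward; lengths in m; the calibration is good to about 2 mm. A picture is of the moment at which its call begins: read the wrist's pose just before it. calibration takes no time and is no camera call; for the wrist camera it gives the pose at the moment of the call.
- finish_job(): hands the job in; it is judged then, once.
The state is a dict: "time": time; "joints": joint angles; "qvel": joint speeds; "tau": joint torques, N m; "eef_pos": TCP position; "eef_rot": TCP orientation; "force": force on the tool from outside, world axes, zero at the start; "moment": the same for the moment, N m; "gripper_width": finger opening in m; "grip_force": force on a finger pad.
Only numpy, scipy, OpenCV 4.12 (cv2) and the standard library are available. Lean on these libraries where they do the work, as an engineer would, in place of code of your own. Each camera call takes 0.05 s, during which the arm holds its last target. There are 200 camera calls.

## Working session

There is one attempt and no reset: what is moved stays moved. The work goes in short steps, Python scripts to look and compute and a tool call to move; the robot and the scene stay as the last step left them, time stands still between calls to the robot, and variables do not carry over. Pictures are saved under pics/ and viewed, at most 10 in all, crops included, and the job is handed in when it is done.

Besides the shell and the picture viewer there is one more tool, called after "Emit:" by a JSON object that holds its "method" and its "body", one argument or row to a line. servo_tool: Moves the arm, as the interface text tells. Its arguments: {"type":"object","properties":{"increments":{"type":"array"},"force":{"type":"number"}},"required":["increments"]}

```bash
ls; mkdir -p pics; cat > h.py <<'E'
from station import *
import numpy as np, cv2
from scipy.spatial.transform import Rotation as R
def cal(n):
    c=calibration(n); a=np.array(c["attitude"],float)
    M=a if a.shape==(3,3) else (R.from_rotvec(a).as_matrix() if a.size==3 else R.from_quat(a).as_matrix())
    return np.array(c["mtx"]),np.array(c["position"]),M
def pt(n,u,v,z,c=None):
    K,p,M=c or cal(n); d=M@np.linalg.inv(K)@np.array([u,v,1.]); return p+d*(z-p[2])/d[2]
def px(n,P,c=None):
    K,p,M=c or cal(n); q=K@(M.T@(np.array(P)-p)); return q[:2]/q[2]
def save(n,f):
    im=snapshot(n); cv2.imwrite("pics/"+f,cv2.cvtColor(im,cv2.COLOR_RGB2BGR)); return im
E
python3 - <<'E'
from h import *
print(calibration("top"),calibration("scene"))
a=save("top","top0.png"); b=save("scene","sc0.png")
s=sense();print(s)
E
```

```text
pics
{'mtx': array([[438.90955565,   0.        , 251.11829586],
       [  0.        , 438.90955565, 193.95690285],
       [  0.        ,   0.        ,   1.        ]]), 'position': array([0.47561598, 0.0671277 , 1.4396194 ]), 'attitude': array([-2.16817694,  2.1685655 , -0.11502001])} {'mtx': array([[361.34442568,   0.        , 256.67626058],
       [  0.        , 361.34442568, 190.91887067],
       [  0.        ,   0.        ,   1.        ]]), 'position': array([0.19105637, 0.81073079, 0.78539177]), 'attitude': array([-0.67850155,  2.56877446, -1.19411633])}
{'time': 0.1, 'joints': array([-1.40328224e+00,  1.81437122e-01,  1.60790939e+00, -9.11574225e-06,
        1.35378031e+00, -2.06292707e-01]), 'qvel': array([-0.00164041, -0.00140758, -0.00269265, -0.00141049, -0.00110372,
        0.0014183 ]), 'tau': array([-1.69279468e-05, -4.34823239e+01, -3.42696583e+01,  7.04003870e-02,
        3.40188202e-02, -3.86683496e-05]), 'eef_pos': array([ 0.20990431, -0.53480457,  0.23791621]), 'eef_rot': array([-3.08537185e+00, -5.83479675e-01, -3.27288115e-05]), 'force': array([ 0.0382008 , -0.34111589, -0.55720731]), 'moment': array([-0.00856692, -0.05122596, -0.00827673]), 'grip_force': 0.0, 'gripper_width': 0.08793830575548818}
```

View pics/top0.png

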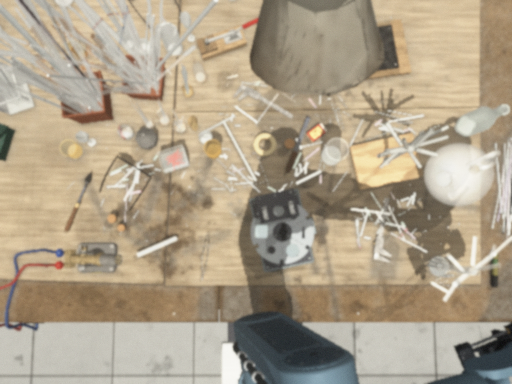

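View pics/sc0.png

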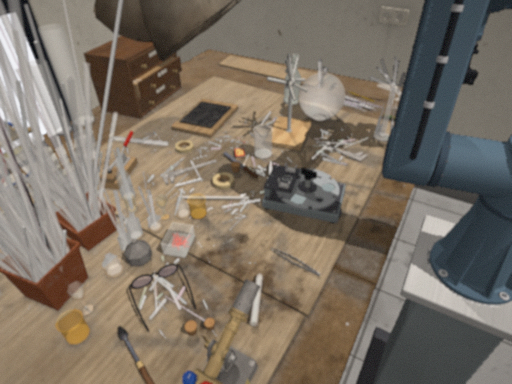

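The top view shows the viewer at about (283,230), with the bridge on its far side at (277,207). A white tube-like rod lies at (157,246). Next I'll enlarge both.

```bash
python3 - <<'E'
from h import *
im=cv2.imread("pics/top0.png"); a=cv2.resize(im[175:275,235:335],(600,600),interpolation=cv2.INTER_CUBIC)
b=cv2.resize(im[210:280,120:220],(200*4//4*1,140),interpolation=cv2.INTER_CUBIC)
o=np.zeros((600,800,3),np.uint8);o[:,:600]=a;o[:140,600:]=b
s=cv2.imread("pics/sc0.png");o[150:350,600:]=cv2.resize(s[150:230,250:350],(200,200));o[360:560,600:]=cv2.resize(s[230:330,220:320],(200,200))
cv2.imwrite("pics/c1.png",o)
for u,v,z in [(283,230,.11),(138,253,.01),(177,238,.01),(253,200,.077),(299,200,.077)]: print(u,v,pt("top",u,v,z))
E
```

```text
283 230 [ 0.50567272 -0.03106895  0.11      ]
138 253 [0.43401571 0.43028235 0.01      ]
177 238 [0.48216825 0.30524428 0.01      ]
253 200 [0.59966302 0.05928684 0.077     ]
299 200 [ 0.59964524 -0.08412329  0.077     ]
```

View pics/c1.png

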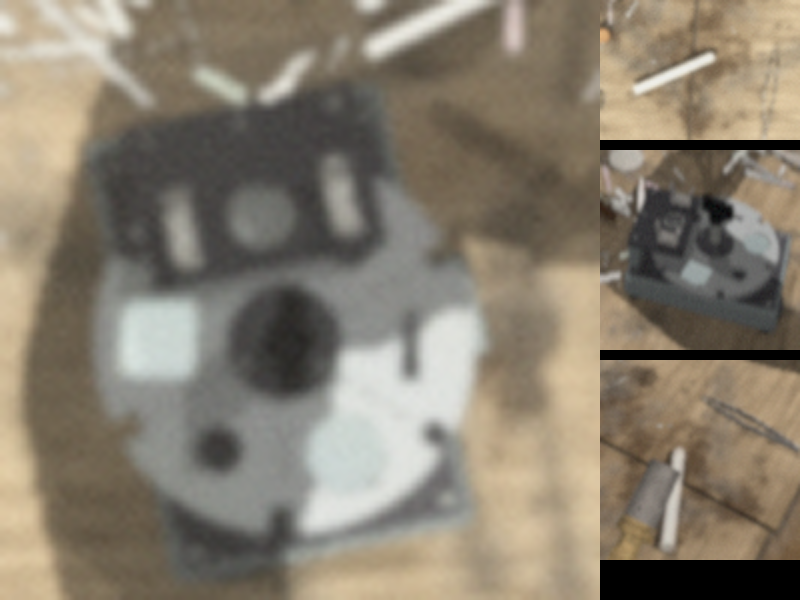

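The crop shows the square tint plate at (158,338), the 24 mm round opening at (217,448), the glass opening at (345,450) and the slot at (410,345). The window is at (260,215), the saddles at (183,230) and (342,195), and the hub at (285,340). The tube runs from about (138,253) to (177,238) in the full image.

```bash
python3 - <<'E'
from h import *
from scipy.optimize import least_squares
f=lambda u,v,z: pt("top",235+(u+.5)/6-.5,175+(v+.5)/6-.5,z)[:2]
W=f(260,215,.077); S1=f(183,230,.10);S2=f(342,195,.10)
C=[f(90,145,.077),f(380,85,.077),f(385,245,.077)]
print("W",W,"Smid",(S1+S2)/2,np.linalg.norm(S1-S2))
d=S1-S2; print("yaw sadd",np.arctan2(-d[0],d[1]))
d=C[0]-C[1]; print("yaw edge",np.arctan2(-d[0],d[1]),np.linalg.norm(d))
P=np.array([f(158,338,.059),f(217,448,.059),f(345,450,.059),f(410,345,.059)])
def m(q): 
    a=q[2]+np.arange(4)*np.pi/3
    return q[:2]+.066*np.c_[np.cos(a),np.sin(a)]
r=least_squares(lambda q:(m(q)-P).ravel(),[.5,-.03,1.5]);print("wheel",r.x,r.fun*1000)
c=r.x[:2];w=W-c;print("axis->win",np.linalg.norm(w),np.arctan2(w[1],w[0]))
# tube
im=cv2.imread("pics/top0.png");sub=im[225:265,125:195].astype(int)
m_=((sub.min(2)>175)).astype(np.uint8)
n,l,st,ce=cv2.connectedComponentsWithStats(m_);k=1+st[1:,4].argmax()
ys,xs=np.where(l==k);pts=np.array([pt("top",x+125,y+225,.0105)[:2] for x,y in zip(xs,ys)])
rc=cv2.minAreaRect(pts.astype(np.float32)*1000);print(st[k],rc,pts.mean(0))
u,s,vt=np.linalg.svd(pts-pts.mean(0));print(vt[0])
E
```

```text
W [ 0.56713046 -0.01817279] Smid [ 0.56686806 -0.01804543] 0.08309052794987452
yaw sadd 0.21653684314870536
yaw edge 0.2047693450747877 0.15430854535505617
wheel [ 0.5028374  -0.0312004   1.54306618] [ 0.69147301  0.34351715 -0.30964815 -0.50795297 -1.08808249  0.11379002
  0.70625763  0.0506458 ]
axis->win 0.06559965982347783 0.19992179723013703
[ 11  12  41  20 196] ((454.744873046875, 371.7056884765625), (14.893303871154785, 137.98001098632812), 23.25678825378418) [0.45419361 0.37353022]
[-0.40158674  0.91582099]
```

Emit:
{"method": "servo_tool", "body": {
  "increments": [
    [2,3.4,0.1,0.18,6],
    [4,6.8,0.2,0.36,5],
    [6,10.2,0.3,0.54,5],
    [8,13.6,0.4,0.72,5],
    [10,17,0.5,0.9,5],
    [12,20.4,0.5,1.08,5],
    [14,23.8,0.5,1.26,5],
    [16,27.2,0.5,1.44,5],
    [18,31,0.5,1.62,5],
    [20,34,0.5,1.8,5]
  ]
}}

```text
time: 1.35
eef_pos: [0.4103, -0.1937, 0.2434]
eef_rot: [-1.453, -2.785, -0.0]
force: [0.4, -0.8, 0.5]
gripper_width: 0.0502
grip_force: 0.0
```

Emit:
{"method": "servo_tool", "body": {
  "increments": [
    [2,3.4,-0.5,0.17,5],
    [4,6.8,-0.9,0.34,5],
    [6,10.2,-1.3,0.5,5],
    [7.5,13,-1.6,0.66,5],
    [8.5,15,-1.9,0.8,5],
    [9.2,16.2,-2,0.9,5],
    [9.3,16.4,-2,0.94,5],
    [9.3,16.4,-2,0.94,5],
    [9.3,16.4,-2,0.94,5],
    [9.3,16.4,-2,0.94,5]
  ]
}}

```text
time: 2.6
eef_pos: [0.5029, -0.0318, 0.2238]
eef_rot: [0.046, 3.141, -0.0]
force: [-0.8, 0.8, -0.4]
gripper_width: 0.0498
grip_force: 0.0
```

```bash
python3 - <<'E'
from h import *
s=sense();print(s["time"],s["eef_pos"],s["eef_rot"],s["force"],R.from_rotvec(s["eef_rot"]).as_matrix()[:,1])
c=cal("wrist");print(c);im=save("wrist","w1.png")
for q in [(.5028,-.0312,.125),(.567,-.0182,.077)]: print(px("wrist",q,c))
E
```

```text
2.6 [ 0.50286255 -0.03179773  0.22381151] [ 4.58904444e-02  3.14111259e+00 -2.04541800e-04] [-0.7804732   0.79029614 -0.42328101] [ 2.92130032e-02  9.99573201e-01 -1.28091370e-04]
(array([[319.56858411,   0.        , 258.03467903],
       [  0.        , 319.56858411, 185.77242633],
       [  0.        ,   0.        ,   1.        ]]), array([ 0.42410465, -0.02921727,  0.36959068]), array([[ 0.03027944,  0.95221023,  0.30393885],
       [ 0.99954065, -0.02845652, -0.01042625],
       [-0.00127894,  0.30411494, -0.95263449]]))
[258.92250687 186.52769714]
[273.62688154 232.18396658]
```

View pics/w1.png

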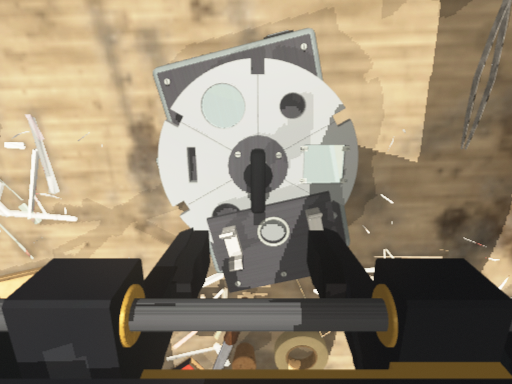

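The wrist view shows the T handle bar from about (258,150) to (258,211), the tint plate at (325,163) and the window at (273,232), which agrees with the estimate.

```bash
python3 - <<'E'
from h import *
im=cv2.imread("pics/w1.png").astype(int)
m=(im.max(2)<28).astype(np.uint8)[140:225,230:290]
n,l,st,ce=cv2.connectedComponentsWithStats(m);k=1+st[1:,4].argmax();print(st[k],ce[k])
for r in (5,12,25,50,60,68): 
    x=np.where(l[r]==k)[0]; print(r+140,x.min()+230 if len(x) else None,x.max()+230 if len(x) else None)
for a in [(258.5,150),(258.5,212)]: print(pt("wrist",*a,.125))
for a in [(273,232)]: print(pt("wrist",*a,.077))
print(pt("wrist",325,163,.059))
E
```

```text
Traceback (most recent call last):
ValueError: attempt to get argmax of an empty sequence
```

```bash
python3 - <<'E'
from h import *
im=cv2.imread("pics/w1.png")
g=im[140:225,230:290].max(2)
for r in (12,18,55,62,68): print(r+140,np.where(g[r]<60)[0]+230)
for a in [(258.5,150),(258.5,212)]: print(pt("wrist",*a,.125))
print(pt("wrist",273,232,.077),pt("wrist",325,163,.059))
E
```

```text
152 [252 253 254 255 256 257 258 259 260 261 262 263]
158 [251 252 253 254 255 256 257 258 259 260 261 262 263 264]
195 [251 252 253 254 255 256 257 258 259 260 261 262 263 264]
202 [252 253 254 255 256 257 258 259 260 261 262 263 264]
208 [251 252 253 254 255 256 257 258 259 260 261 262 263 264]
[ 0.47306911 -0.0305933   0.125     ]
[ 0.52489116 -0.03212805  0.125     ]
[ 0.56680971 -0.01874714  0.077     ] [0.50138426 0.03492436 0.059     ]
```

Emit:
{"method": "servo_tool", "body": {
  "increments": [
    [0,0,-2,0,5],
    [0,0,-4,0,4.5],
    [0,0,-6,0,4.5],
    [0,0,-8,0,4.5],
    [0,0,-10,0,4.5],
    [0,0,-11.5,0,4.5],
    [0,0,-12.3,0,4],
    [0,0,-12.6,0,3.4],
    [0,0,-12.6,0,2.8],
    [0,0,-12.6,0,2.4]
  ],
  "force": 3
}}

```text
time: 3.9
eef_pos: [0.5034, -0.0314, 0.0983]
eef_rot: [0.044, 3.14, -0.001]
force: [0.8, -0.2, 0.1]
gripper_width: 0.024
grip_force: 0.0
```

Emit:
{"method": "servo_tool", "body": {
  "increments": [
    [0,0,0,0,2.1],
    [0,0,0,0,1.9],
    [0,0,0,0,1.7],
    [0,0,0,0,1.6],
    [0,0,0,0,1.5],
    [0,0,0,0,1.4],
    [0,0,0,0,1.3],
    [0,0,0,0,1.2],
    [0,0,0,0,1.1],
    [0,0,0,0,1.0]
  ]
}}

```text
time: 5.15
eef_pos: [0.5031, -0.0312, 0.0978]
eef_rot: [0.044, 3.141, 0.0]
force: [-0.5, -0.8, 2.9]
gripper_width: 0.0119
grip_force: 3.3
```

Emit:
{"method": "servo_tool", "body": {
  "increments": [
    [0,0,0,0,1.0],
    [0,0,0,0,0.9],
    [0,0,0.1,0,0.8],
    [0,0,0.2,0,0.8],
    [0,0,0.3,0,0.8],
    [0,0,0.4,0,0.8],
    [0,0,0.5,0,0.8],
    [0,0,0.5,0,0.8],
    [0,0,0.5,0,0.8],
    [0,0,0.5,0,0.8]
  ],
  "force": 15
}}

```text
time: 6.4
eef_pos: [0.503, -0.0314, 0.1027]
eef_rot: [0.044, 3.141, -0.0]
force: [2.3, -4.2, -2.7]
gripper_width: 0.0116
grip_force: 15.0
```

Emit:
{"method": "servo_tool", "body": {
  "increments": [
    [0,0,0,-0.14,0.8],
    [0,0,0,-0.28,0.8],
    [0,0,0,-0.42,0.8],
    [0,0,0,-0.56,0.8],
    [0,0,0,-0.7,0.8],
    [0,0,0,-0.84,0.8],
    [0,0,0,-0.98,0.8],
    [0,0,0,-1.1,0.8],
    [0,0,0,-1.2,0.8],
    [0,0,0,-1.22,0.8]
  ]
}}

```text
time: 7.65
eef_pos: [0.5022, -0.0327, 0.1024]
eef_rot: [-1.837, -2.548, 0.005]
force: [-2.0, -10.9, -2.7]
gripper_width: 0.0115
grip_force: 15.2
```

Emit:
{"method": "servo_tool", "body": {
  "increments": [
    [0,0,0,0,0.8],
    [0,0,0,0,0.8],
    [0,0,-0.1,0,0.8],
    [0,0,-0.2,0,0.8],
    [0,0,-0.3,0,0.8],
    [0,0,-0.35,0,0.8],
    [0,0,-0.35,0,0.8],
    [0,0,-0.35,0,0.8],
    [0,0,-0.35,0,0.8],
    [0,0,-0.35,0,0.8]
  ]
}}

```text
time: 8.9
eef_pos: [0.5021, -0.0327, 0.0989]
eef_rot: [-1.835, -2.55, 0.005]
force: [-1.0, -10.4, -3.2]
gripper_width: 0.0119
grip_force: 15.1
```

```bash
python3 - <<'E'
from h import *
s=sense();y=R.from_rotvec(s["eef_rot"]).as_matrix()[:,1];print(s["time"],s["eef_pos"],np.arctan2(y[1],y[0]),s["force"],s["moment"],s["joints"][5])
im=save("wrist","w2.png")
print(pt("wrist",200,200,.06))
E
```

```text
8.9 [ 0.50211954 -0.03268608  0.09891783] 0.3231946227741912 [ -1.03148317 -10.43570471  -3.15862258] [-1.82543284  0.09482207  0.05368348] -0.6210216063707774
[ 0.46482463 -0.03392273  0.06      ]
```

View pics/w2.png

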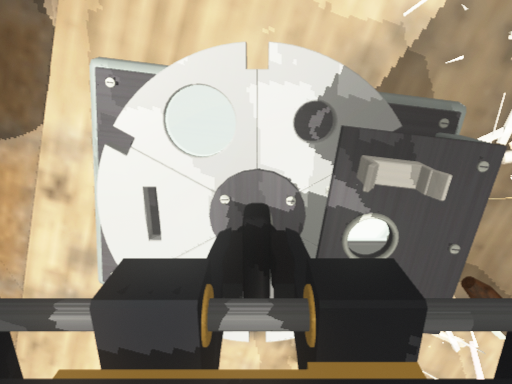

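The tint plate is visible through the window at about (370,235) and the wheel is just short of its station. Next I relieve the side force and lower until the rim touches the dowel's end.

Emit:
{"method": "servo_tool", "body": {
  "increments": [
    [0,-0.05,0,0,0.8],
    [0,-0.1,0,0,0.8],
    [0,-0.13,0,0,0.8],
    [0,-0.13,-0.05,0,0.8],
    [0,-0.13,-0.1,0,0.8],
    [0,-0.13,-0.15,0,0.8],
    [0,-0.13,-0.2,0,0.8],
    [0,-0.13,-0.2,0,0.8],
    [0,-0.13,-0.2,0,0.8],
    [0,-0.13,-0.2,0,0.8]
  ]
}}

```text
time: 10.2
eef_pos: [0.5021, -0.0326, 0.0972]
eef_rot: [-1.834, -2.549, 0.002]
force: [-3.5, -4.0, 2.3]
gripper_width: 0.012
grip_force: 15.3
```

Emit:
{"method": "servo_tool", "body": {
  "increments": [
    [-0.03,-0.03,0.03,0,0.8],
    [-0.06,-0.07,0.03,0,0.8],
    [-0.06,-0.07,0.03,-0.003,0.8],
    [-0.06,-0.07,0.03,-0.006,0.8],
    [-0.06,-0.07,0.03,-0.009,0.8],
    [-0.06,-0.07,0.03,-0.012,0.8],
    [-0.06,-0.07,0.03,-0.015,0.8],
    [-0.06,-0.07,0.03,-0.018,0.8],
    [-0.06,-0.07,0.03,-0.018,0.8],
    [-0.06,-0.07,0.03,-0.018,0.8]
  ]
}}

```text
time: 11.45
eef_pos: [0.5021, -0.0329, 0.0974]
eef_rot: [-1.857, -2.533, -0.0]
force: [-4.9, 2.2, 4.8]
gripper_width: 0.0115
grip_force: 15.6
```

Emit:
{"method": "servo_tool", "body": {
  "increments": [
    [0,0,0,-0.003,0.8],
    [0,0,0,-0.006,0.8],
    [0,0,0,-0.009,0.8],
    [0,0,0,-0.012,0.8],
    [0,0,0,-0.015,0.8],
    [0,0,0,-0.018,0.8],
    [0,0,0,-0.018,0.8],
    [0,0,0,-0.018,0.8],
    [0,0,0,-0.018,0.8],
    [0,0,0,-0.018,0.8]
  ]
}}

```text
time: 12.7
eef_pos: [0.5022, -0.0329, 0.0975]
eef_rot: [-1.88, -2.516, -0.0]
force: [-4.6, 3.2, 4.1]
gripper_width: 0.0119
grip_force: 16.2
```

Emit:
{"method": "servo_tool", "body": {
  "increments": [
    [-0.05,0.02,0.08,0,0.8],
    [-0.05,0.02,0.08,-0.003,0.8],
    [-0.05,0.02,0.08,-0.006,0.8],
    [-0.05,0.02,0.08,-0.009,0.8],
    [-0.05,0.02,0.08,-0.012,0.8],
    [-0.05,0.02,0.08,-0.015,0.8],
    [-0.05,0.02,0.08,-0.018,0.8],
    [-0.05,0.02,0.08,-0.018,0.8],
    [-0.05,0.02,0.08,-0.018,0.8],
    [-0.05,0.02,0.08,-0.018,0.8]
  ]
}}

```text
time: 13.95
eef_pos: [0.5019, -0.0333, 0.0983]
eef_rot: [1.903, 2.499, -0.0]
force: [-1.5, -4.7, -2.5]
gripper_width: 0.0118
grip_force: 15.0
```

Emit:
{"method": "servo_tool", "body": {
  "increments": [
    [0,-0.03,-0.02,0,0.8],
    [0,-0.03,-0.04,0,0.8],
    [0,-0.03,-0.06,0,0.8],
    [0,-0.03,-0.06,0,0.8],
    [0,-0.03,-0.06,0,0.8],
    [0,-0.03,-0.06,0,0.8],
    [0,-0.03,-0.06,0,0.8],
    [0,-0.03,-0.06,0,0.8],
    [0,-0.03,-0.06,0,0.8],
    [0,-0.03,-0.06,0,0.8]
  ]
}}

```text
time: 15.2
eef_pos: [0.5019, -0.0332, 0.0977]
eef_rot: [-1.903, -2.499, -0.0]
force: [-2.8, -0.3, 1.4]
gripper_width: 0.0118
grip_force: 15.1
```

```bash
python3 - <<'E'
from h import *
s=sense();y=R.from_rotvec(s["eef_rot"]).as_matrix()[:,1];print(s["time"],s["eef_pos"],np.arctan2(y[1],y[0]),s["force"],s["moment"],s["joints"][5])
E
```

```text
15.2 [ 0.50187989 -0.03324948  0.09773927] 0.26904571684678535 [-2.81593546 -0.323993    1.36224573] [-0.01266621  0.23821474 -0.00737632] -0.5718934696008307
```

Emit:
{"method": "servo_tool", "body": {
  "increments": [
    [0,0,0,-0.003,0.8],
    [0,0,0,-0.006,0.8],
    [0,0,0,-0.009,0.8],
    [0,0,0,-0.012,0.8],
    [0,0,0,-0.015,0.8],
    [0,0,0,-0.015,0.8],
    [0,0,0,-0.015,0.8],
    [0,0,0,-0.015,0.8],
    [0,0,0,-0.015,0.8],
    [0,0,0,-0.015,0.8]
  ]
}}

```text
time: 16.45
eef_pos: [0.5019, -0.0333, 0.0977]
eef_rot: [-1.922, -2.485, -0.0]
force: [-2.1, 2.7, 2.3]
gripper_width: 0.0118
grip_force: 15.4
```

Emit:
{"method": "servo_tool", "body": {
  "increments": [
    [0,0.02,0,-0.003,0.8],
    [0,0.02,0,-0.006,0.8],
    [0,0.02,0,-0.009,0.8],
    [0,0.02,0,-0.012,0.8],
    [0,0.02,0,-0.015,0.8],
    [0,0.02,0,-0.015,0.8],
    [0,0.02,0,-0.015,0.8],
    [0,0.02,0,-0.015,0.8],
    [0,0.02,0,-0.015,0.8],
    [0,0.02,0,-0.015,0.8]
  ]
}}

```text
time: 17.7
eef_pos: [0.5019, -0.0333, 0.0977]
eef_rot: [1.941, 2.47, -0.0]
force: [-1.6, -0.4, 2.0]
gripper_width: 0.0118
grip_force: 15.5
```

Emit:
{"method": "servo_tool", "body": {
  "increments": [
    [0,0,0,-0.003,0.8],
    [0,0,0,-0.006,0.8],
    [0,0,0,-0.009,0.8],
    [0,0,0,-0.012,0.8],
    [0,0,0,-0.015,0.8],
    [0,0,0,-0.015,0.8],
    [0,0,0,-0.015,0.8],
    [0,0,0,-0.015,0.8],
    [0,0,0,-0.015,0.8],
    [0,0,0,-0.015,0.8]
  ]
}}

```text
time: 18.95
eef_pos: [0.5018, -0.0335, 0.0976]
eef_rot: [1.959, 2.456, -0.001]
force: [-0.6, -5.3, -4.1]
gripper_width: 0.012
grip_force: 15.0
```

Emit:
{"method": "servo_tool", "body": {
  "increments": [
    [0,-0.03,0,-0.003,0.8],
    [0,-0.06,0,-0.004,0.8],
    [0,-0.06,-0.05,-0.004,0.8],
    [0,-0.06,-0.1,-0.004,0.8],
    [0,-0.06,-0.15,-0.004,0.8],
    [0,-0.06,-0.2,-0.004,0.8],
    [0,-0.06,-0.25,-0.004,0.8],
    [0,-0.06,-0.25,-0.004,0.8],
    [0,-0.06,-0.25,-0.004,0.8],
    [0,-0.06,-0.25,-0.004,0.8]
  ]
}}

```text
time: 20.2
eef_pos: [0.5018, -0.0337, 0.0952]
eef_rot: [-1.964, -2.452, -0.0]
force: [-1.9, -1.1, -1.9]
gripper_width: 0.012
grip_force: 15.1
```

```bash
python3 - <<'E'
from h import *
s=sense();y=R.from_rotvec(s["eef_rot"]).as_matrix()[:,1];print(s["time"],s["eef_pos"],np.arctan2(y[1],y[0]),s["force"],s["moment"],s["joints"][5])
E
```

```text
20.2 [ 0.50182052 -0.033724    0.0951882 ] 0.2199501888649881 [-1.90037109 -1.07574856 -1.89628108] [-0.1261271   0.15445542  0.17525067] -0.523614350906115
```

Emit:
{"method": "servo_tool", "body": {
  "increments": [
    [0,0,0,0.002,0.8],
    [0,0,0,0.004,0.8],
    [0,0,-0.05,0.004,0.8],
    [0,0,-0.1,0.004,0.8],
    [0,0,-0.15,0.004,0.8],
    [0,0,-0.2,0.004,0.8],
    [0,0,-0.25,0.004,0.8],
    [0,0,-0.25,0.004,0.8],
    [0,0,-0.25,0.004,0.8],
    [0,0,-0.25,0.004,0.8]
  ]
}}

```text
time: 21.45
eef_pos: [0.5019, -0.0338, 0.0927]
eef_rot: [-1.959, -2.456, 0.0]
force: [-1.8, -1.2, -2.0]
gripper_width: 0.0117
grip_force: 15.0
```

```bash
python3 - <<'E'
from h import *
s=sense();y=R.from_rotvec(s["eef_rot"]).as_matrix()[:,1];print(s["time"],s["eef_pos"],np.arctan2(y[1],y[0]),s["force"],s["moment"],s["joints"][5])
E
```

```text
21.45 [ 0.50187114 -0.03379159  0.0927021 ] 0.22399530063537115 [-1.76768593 -1.17906295 -2.04814393] [-0.08508653  0.11659033  0.17354553] -0.5275997391415784
```

Emit:
{"method": "servo_tool", "body": {
  "increments": [
    [0,0,-0.05,0,0.8],
    [0,0,-0.1,0,0.8],
    [0,0,-0.15,0,0.8],
    [0,0,-0.18,0,0.8],
    [0,0,-0.18,0,0.8],
    [0,0,-0.18,0,0.8],
    [0,0,-0.18,0,0.8],
    [0,0,-0.18,0,0.8],
    [0,0,-0.18,0,0.8],
    [0,0,-0.18,0,0.8]
  ]
}}

```text
time: 22.7
eef_pos: [0.5021, -0.0339, 0.0914]
eef_rot: [1.959, 2.456, 0.0]
force: [-4.0, 0.4, 6.1]
gripper_width: 0.0118
grip_force: 15.2
```

Emit:
{"method": "servo_tool", "body": {
  "increments": [
    [0,0,0.04,0,0.8],
    [0,0,0.04,0,1.0],
    [0,0,0.04,0,1.2],
    [0,0,0.04,0,1.4],
    [0,0,0.04,0,1.7],
    [0,0,0.04,0,2.2],
    [0,0,0.04,0,2.8],
    [0,0,0.04,0,3.4],
    [0,0,0.04,0,4],
    [0,0,0.04,0,4.5]
  ],
  "force": 4
}}

```text
time: 23.95
eef_pos: [0.5019, -0.0338, 0.0913]
eef_rot: [1.959, 2.456, 0.0]
force: [1.1, 0.1, -0.2]
gripper_width: 0.0448
grip_force: 0.0
```

Emit:
{"method": "servo_tool", "body": {
  "increments": [
    [0,0,1.5,0,4.5],
    [0,0,4,0,4.5],
    [0,0,7,0,4.5],
    [-0.5,1,10,0,4.5],
    [-1,4,12,0,4.5],
    [-1.5,8,12,0.06,4.5],
    [-2,12,12,0.12,4.5],
    [-2.5,16,12,0.15,4.5],
    [-3,20,12,0.18,4.5],
    [-3.5,24,12,0.19,4.5]
  ]
}}

```text
time: 25.2
eef_pos: [0.4668, 0.2076, 0.2127]
eef_rot: [1.716, 2.63, 0.002]
force: [1.1, -0.4, 0.2]
gripper_width: 0.0452
grip_force: 0.0
```

```bash
python3 - <<'E'
from h import *
s=sense();y=R.from_rotvec(s["eef_rot"]).as_matrix()[:,1];print(s["time"],s["eef_pos"],np.arctan2(y[1],y[0]),s["force"],s["joints"][5])
im=save("top","t2.png"); w=save("wrist","w3.png")
o=np.zeros((400,800,3),np.uint8);t=cv2.imread("pics/t2.png")
o[:,:400]=cv2.resize(t[180:270,240:330],(400,400),interpolation=cv2.INTER_CUBIC)
o[:300,400:]=cv2.resize(cv2.imread("pics/w3.png"),(400,300));cv2.imwrite("pics/c3.png",o)
print(px("wrist",(.454,.373,.0105)))
E
```

```text
25.2 [0.46681825 0.20757521 0.21266305] 0.41458744344822623 [ 1.0596742  -0.42448578  0.24720269] -0.22885028354741913
[314.89497289   1.25620846]
```

View pics/c3.png

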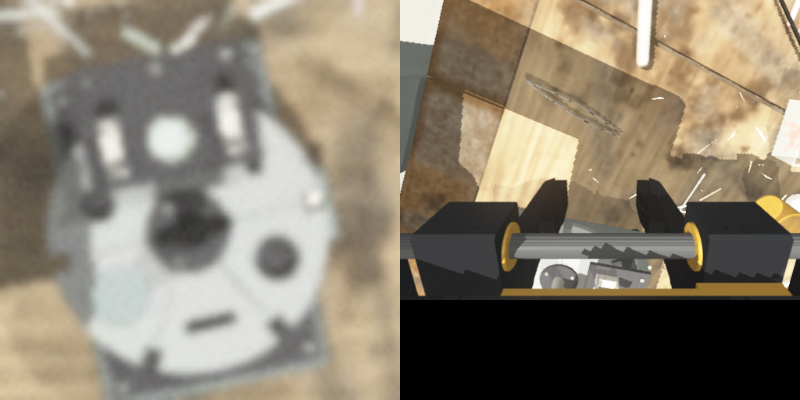

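The tint plate fills the window and the white dowel shows in the rim notch at (315,197), so the wheel is home. Next is the tube.

Emit:
{"method": "servo_tool", "body": {
  "increments": [
    [-0.2,3,-1,0,4.5],
    [-0.4,6,-2,0,4.5],
    [-0.7,9,-3,0,4.5],
    [-1,12,-4,0,4.5],
    [-1.1,14,-5,0,4.5],
    [-1.2,15.5,-6,0,4.5],
    [-1.3,16.3,-6,0,4.5],
    [-1.3,16.5,-6,0,4.5],
    [-1.3,16.5,-6,0,4.5],
    [-1.3,16.5,-6,0,4.5]
  ]
}}

```text
time: 26.55
eef_pos: [0.4542, 0.3708, 0.1517]
eef_rot: [1.718, 2.63, 0.001]
force: [1.4, 0.5, 0.6]
gripper_width: 0.045
grip_force: 0.0
```

```bash
python3 - <<'E'
from h import *
s=sense();y=R.from_rotvec(s["eef_rot"]).as_matrix()[:,1];print(s["time"],s["eef_pos"],np.arctan2(y[1],y[0]))
w=save("wrist","w4.png")
print(px("wrist",(.454,.373,.0105)))
E
```

```text
26.55 [0.4542095  0.37080377 0.15170426] 0.4134004389454309
[258.74715928 170.52498793]
```

View pics/w4.png

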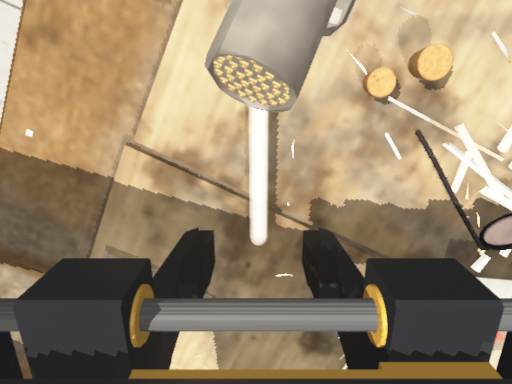

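The wrist view shows the tube from about (258,105) to (258,243), with its far end hidden behind the burner head at (250,80). I'll check that clearance and the tube's ends.

```bash
python3 - <<'E'
from h import *
c=cal("wrist");print(c[1])
for z in (0.02,.05,.08,.1,.12,.15): print(z,"wr",[pt("wrist",*a,z,c)[:2].round(3) for a in((210,68),(270,108),(290,105))],"top",[pt("top",*a,z)[:2].round(3) for a in((117,245),(117,257),(117,270))])
print("tube near end",pt("wrist",259,243,.0105,c),"axis",pt("wrist",258.5,130,.0105,c),pt("wrist",258.5,220,.0105,c))
print("visible far",pt("wrist",258,110,.0105,c))
im=cv2.imread("pics/w4.png").min(2)
for r in (130,180,220):
    x=np.where(im[r,235:285]>200)[0]+235;print(r,x.min(),x.max())
print(im[232:250,259])
E
```

```text
[0.42258855 0.44343195 0.29743762]
0.02 wr [array([0.382, 0.439]), array([0.44 , 0.429]), array([0.454, 0.438])] top [array([0.46 , 0.496]), array([0.422, 0.495]), array([0.381, 0.493])]
0.05 wr [array([0.386, 0.439]), array([0.438, 0.431]), array([0.451, 0.439])] top [array([0.46 , 0.487]), array([0.423, 0.486]), array([0.383, 0.484])]
0.08 wr [array([0.391, 0.44 ]), array([0.436, 0.432]), array([0.447, 0.439])] top [array([0.46 , 0.478]), array([0.424, 0.477]), array([0.385, 0.475])]
0.1 wr [array([0.394, 0.44 ]), array([0.435, 0.433]), array([0.445, 0.44 ])] top [array([0.461, 0.472]), array([0.425, 0.471]), array([0.386, 0.469])]
0.12 wr [array([0.397, 0.44 ]), array([0.434, 0.434]), array([0.443, 0.44 ])] top [array([0.461, 0.466]), array([0.425, 0.465]), array([0.387, 0.463])]
0.15 wr [array([0.401, 0.441]), array([0.432, 0.436]), array([0.439, 0.441])] top [array([0.461, 0.457]), array([0.427, 0.455]), array([0.389, 0.454])]
tube near end [0.48433515 0.30442302 0.0105    ] axis [0.43877224 0.40719106 0.0105    ] [0.47383801 0.32714016 0.0105    ]
visible far [0.43137758 0.42298018 0.0105    ]
130 250 266
180 250 266
220 252 265
[249 249 250 251 249 242 237 235 231 227 213 202 181 122  82  76  77  78]
```

Emit:
{"method": "servo_tool", "body": {
  "increments": [
    [0.3,-0.5,-1,0,4.5],
    [0.5,-0.9,-3,0,4.5],
    [0.5,-0.9,-5.5,0,4.5],
    [0.5,-0.9,-8,0,4.5],
    [0.5,-0.9,-10.5,0,4.5],
    [0.5,-0.9,-12.5,0,4.5],
    [0.5,-0.9,-13.8,0,4.5],
    [0.5,-0.9,-14.5,0,4.5],
    [0.5,-0.9,-14.7,0,4.2],
    [0.5,-0.9,-14.7,0,3.5]
  ],
  "force": 5
}}

```text
time: 27.85
eef_pos: [0.4593, 0.3625, 0.0048]
eef_rot: [1.717, 2.63, 0.001]
force: [0.6, -0.3, 0.2]
gripper_width: 0.0357
grip_force: 0.0
```

Emit:
{"method": "servo_tool", "body": {
  "increments": [
    [0,0,0,0,3.1],
    [0,0,0,0,2.8],
    [0,0,0,0,2.6],
    [0,0,0,0,2.4],
    [0,0,0,0,2.2],
    [0,0,0,0,2.1],
    [0,0,0,0,2],
    [0,0,0,0,1.8],
    [0,0,0,0,1.7],
    [0,0,0,0,1.6]
  ]
}}

```text
time: 29.1
eef_pos: [0.4589, 0.3622, 0.0043]
eef_rot: [-1.717, -2.631, 0.0]
force: [-0.3, 0.6, -0.7]
gripper_width: 0.0191
grip_force: 5.0
```

Emit:
{"method": "servo_tool", "body": {
  "increments": [
    [0,0,0.3,0,1.6],
    [0,0,1.5,0,1.6],
    [0,0,4,0,1.6],
    [0,0,7,0,1.6],
    [0.2,-0.5,10.5,0,1.6],
    [0.6,-2,14,0,1.6],
    [1.2,-4,17,0,1.6],
    [2,-7,18.6,0,1.6],
    [3,-10.5,18.6,-0.02,1.6],
    [4,-14,18.6,-0.05,1.6]
  ]
}}

```text
time: 30.35
eef_pos: [0.4993, 0.2213, 0.1918]
eef_rot: [1.782, 2.585, 0.002]
force: [0.3, -0.1, -1.7]
gripper_width: 0.0192
grip_force: 5.0
```

Emit:
{"method": "servo_tool", "body": {
  "increments": [
    [1,-4,0,-0.03,1.6],
    [2,-8,0,-0.06,1.6],
    [3,-12,0,-0.09,1.6],
    [4,-16,0,-0.12,1.6],
    [5,-19.5,0,-0.14,1.6],
    [6,-22.5,0,-0.15,1.6],
    [6.7,-24.3,0,-0.153,1.6],
    [7,-25,0,-0.153,1.6],
    [7,-25,0,-0.153,1.6],
    [7,-25,0,-0.153,1.6]
  ]
}}

```text
time: 31.6
eef_pos: [0.5686, -0.0268, 0.1903]
eef_rot: [-1.973, -2.444, -0.0]
force: [0.5, -0.3, 0.6]
gripper_width: 0.0188
grip_force: 5.0
```

```bash
python3 - <<'E'
from h import *
s=sense();y=R.from_rotvec(s["eef_rot"]).as_matrix()[:,1];print(s["time"],s["eef_pos"],np.arctan2(y[1],y[0]),s["gripper_width"])
c=cal("wrist");w=save("wrist","w5.png")
yaw=.21;W=np.array([.567,-.0182]);yv=np.array([-np.sin(yaw),np.cos(yaw)])
for d in(-.042,.042):print(px("wrist",[*(W+d*yv),.102],c))
E
```

```text
31.6 [ 0.56858886 -0.02678907  0.19026275] 0.2121113800658431 0.01881220836633488
[258.25352499 230.08509649]
[258.39998972 124.6027629 ]
```

View pics/w5.png

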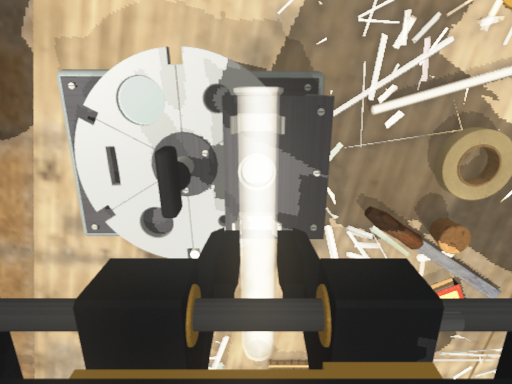

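The wrist view shows the tube held from (258,88) to (258,360), directly above the bridge. The window shows at (257,172) and the bridge's right edge runs from (333,97) to (328,238).

```bash
python3 - <<'E'
from h import *
c=cal("wrist");yaw=.21;W=np.array([.567,-.0182]);xv=np.array([np.cos(yaw),np.sin(yaw)]);yv=np.array([-xv[1],xv[0]])
for n,u,v,z in [("right top cor",333,97,.077),("right bot",328,238,.077),("left 223",223,110,.077),("left",223,200,.077),("win",257,172,.077),("sad r edge",283,117,.102),("sad r edge",283,133,.102),("tube far",258,88,.197),("tube near",258,360,.197),("t axis",257.5,130,.197)]:
    p=pt("wrist",u,v,z,c)[:2]-W; print(n,(p@xv*1000).round(1),(p@yv*1000).round(1))
im=cv2.cvtColor(cv2.imread("pics/w5.png"),cv2.COLOR_BGR2GRAY).astype(int)
for v in (100,150,200,120,125,130,225): print(v,im[v,215:345:2])
cr=cv2.imread("pics/w5.png")[70:250,200:350];cv2.imwrite("pics/c5.png",cv2.resize(cr,(500,600),interpolation=cv2.INTER_CUBIC))
E
```

```text
right top cor 58.3 60.4
right bot 62.7 -61.7
left 223 -28.0 50.4
left -30.5 -25.5
win -1.1 -0.4
sad r edge 17.7 47.4
sad r edge 18.0 35.9
tube far -0.2 68.6
tube near -0.0 -75.4
t axis -0.4 51.2
100 [112 111 111 101  69  69  71  71  70  72  79 137 183 201 214 227 233 238
 242 244 246 247 247 245 244 243 240 239 234 226 211 155 109  75  74  75
  74  75  72  71  73  71  69  69  69  70  71  70  70  68  67  68  68  68
  67  66  69  69  70  72 117 118 111 106 103]
150 [120 120 120 121 117 115 119 122 122 118 122 128 200 209 222 232 239 244
 246 248 249 250 250 250 249 248 247 243 239 231 209 158 124 121  82  82
  82  80  78  78  78  77  74  76  74  74  72  72  70  71  72  72  69  68
  70  70  72  71 175 235 234 233 190 122 118]
200 [209 209 210 210 210 118 105 109 112 111 117 123 173 206 217 229 237 242
 246 248 250 250 250 248 248 247 246 243 237 227 187 143 122 121 122 119
 121 117 118 116 117 118  77  75  75  74  74  73  74  73  72  70  71  72
  71  69 111 109 106 246 180 107 109 111 114]
120 [216 216 215 216  78  79  82  92 154 169 164 188 221 223 235 242 246 249
 250 251 252 253 253 
[... 277 characters left out ...]
252 251 248 244 235 223 163 135 148 175  95
  78  80  75  75  75  74  73  73  73  73  71  71  71  69  68  70  70  68
  68  69  70  70  73 116 115 110 109 116 122]
130 [214 215 214 214 129 116 120 120 156 170 164 180 220 218 232 239 245 248
 249 251 252 252 252 252 252 251 250 248 245 235 220 160 136 152 176  87
  79  78  77  76  75  74  75  73  73  73  72  72  70  70  71  70  71  66
  68  70  69  69  84 114 114 113 118 123 126]
225 [230 230 214 158 111 119 118 119 145 248 188 166 189 215 229 236 243 251
 254 254 254 255 254 254 254 254 254 252 247 244 225 231 197 149  83  81
  80  81  79  78  78  77  75  75  76  77  75  74 104 142 123  71  72  72
  72 104 234 217 192 196 199 205 213 202 119]
```

View pics/c5.png

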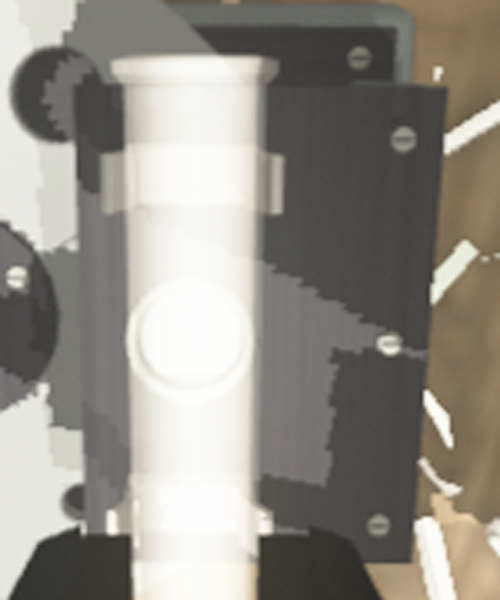

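The saddle lips are centred at u≈258 and the tube axis is at u≈257.6, so it is aligned across the slot. Lengthwise it needs about +2 mm along the viewer's y.

Emit:
{"method": "servo_tool", "body": {
  "increments": [
    [-0.04,0.2,-1.5,0,1.6],
    [-0.04,0.2,-3,0,1.6],
    [-0.04,0.2,-4.5,0,1.6],
    [-0.04,0.2,-6,0,1.6],
    [-0.04,0.2,-7,0,1.6],
    [-0.04,0.2,-7.6,0,1.6],
    [-0.04,0.2,-8,0,1.6],
    [-0.04,0.2,-8.4,0,1.6],
    [-0.04,0.2,-8.8,0,1.6],
    [-0.04,0.2,-8.8,0,1.6]
  ]
}}

```text
time: 32.9
eef_pos: [0.5683, -0.0257, 0.1021]
eef_rot: [-1.975, -2.443, 0.0]
force: [-0.7, 0.3, -0.5]
gripper_width: 0.0191
grip_force: 5.0
```

Emit:
{"method": "servo_tool", "body": {
  "increments": [
    [0,0,-0.1,0,1.6],
    [0,0,-0.2,0,1.6],
    [0,0,-0.3,0,1.6],
    [0,0,-0.4,0,1.6],
    [0,0,-0.5,0,1.6],
    [0,0,-0.6,0,1.6],
    [0,0,-0.7,0,1.6],
    [0,0,-0.8,0,1.6],
    [0,0,-0.9,0,1.6],
    [0,0,-0.9,0,1.6]
  ]
}}

```text
time: 34.15
eef_pos: [0.5684, -0.0258, 0.0932]
eef_rot: [-1.975, -2.443, 0.0]
force: [-0.3, 0.5, 0.1]
gripper_width: 0.019
grip_force: 5.0
```

```bash
python3 - <<'E'
from h import *
s=sense();print(s["time"],s["eef_pos"],s["force"],s["moment"])
E
```

```text
34.15 [ 0.56843953 -0.02579459  0.09323391] [-0.32885521  0.49310349  0.07721655] [-0.02470933 -0.08319692 -0.00737425]
```

Emit:
{"method": "servo_tool", "body": {
  "increments": [
    [0,0.1,0,0,1.6],
    [0,0.1,-0.03,0,1.6],
    [0,0.1,-0.06,0,1.6],
    [0,0.1,-0.09,0,1.6],
    [0,0.1,-0.12,0,1.6],
    [0,0.1,-0.15,0,1.6],
    [0,0.1,-0.18,0,1.6],
    [0,0.1,-0.18,0,1.6],
    [0,0.1,-0.18,0,1.6],
    [0,0.1,-0.18,0,1.6]
  ]
}}

```text
time: 35.4
eef_pos: [0.5685, -0.0248, 0.0915]
eef_rot: [-1.975, -2.443, 0.0]
force: [0.1, -0.3, -0.7]
gripper_width: 0.0188
grip_force: 5.0
```

Emit:
{"method": "servo_tool", "body": {
  "increments": [
    [0,0,-0.02,0,1.6],
    [0,0,-0.04,0,1.6],
    [0,0,-0.06,0,1.6],
    [0,0,-0.08,0,1.6],
    [0,0,-0.1,0,1.6],
    [0,0,-0.1,0,1.6],
    [0,0,-0.1,0,1.6],
    [0,0,-0.1,0,1.6],
    [0,0,-0.1,0,1.6],
    [0,0,-0.1,0,1.6]
  ]
}}

```text
time: 36.65
eef_pos: [0.5685, -0.0248, 0.0912]
eef_rot: [1.975, 2.443, -0.0]
force: [-3.3, 0.9, 7.3]
gripper_width: 0.0189
grip_force: 5.0
```

Emit:
{"method": "servo_tool", "body": {
  "increments": [
    [0,0,0.07,0,1.6],
    [0,0,0.07,0,1.6],
    [0,0,0.07,0,1.8],
    [0,0,0.07,0,1.95],
    [0,0,0.07,0,2.1],
    [0,0,0.07,0,2.3],
    [0,0,0.07,0,2.6],
    [0,0,0.07,0,3],
    [0,0,0.07,0,3.4],
    [0,0,0.07,0,3.8]
  ]
}}

```text
time: 37.9
eef_pos: [0.5685, -0.0248, 0.0912]
eef_rot: [1.975, 2.443, -0.0]
force: [0.7, -1.0, 0.8]
gripper_width: 0.0376
grip_force: 0.0
```

Emit:
{"method": "servo_tool", "body": {
  "increments": [
    [0,0,0.5,0,4],
    [0,0,1.5,0,4],
    [0,0,3,0,4],
    [0,0,5,0,4],
    [0,0,7.5,0,4],
    [0,0,10,0,4],
    [0,0,10,0,4],
    [0,0,10,0,4],
    [0,0,10,0,4],
    [0,0,10,0,4]
  ]
}}

```text
time: 39.15
eef_pos: [0.568, -0.0247, 0.1902]
eef_rot: [-1.974, -2.442, 0.001]
force: [0.1, 0.3, 0.6]
gripper_width: 0.04
grip_force: 0.0
```

```bash
python3 - <<'E'
from h import *
s=sense();print(s["time"],s["eef_pos"],s["force"])
c=cal("wrist");save("wrist","w6.png")
yaw=.21;W=np.array([.567,-.0182]);yv=np.array([-np.sin(yaw),np.cos(yaw)])
for d in(-.071,-.042,0,.042,.071):print(d,px("wrist",[*(W+d*yv),.0975],c))
E
```

```text
39.15 [ 0.56795234 -0.02468082  0.19020867] [0.11050323 0.34742333 0.61313711]
-0.071 [258.65483031 261.32130427]
-0.042 [258.67294199 230.19156981]
0 [258.70144803 181.19637546]
0.042 [258.73303774 126.90107203]
0.071 [258.75692142  85.85062671]
```

View pics/w6.png

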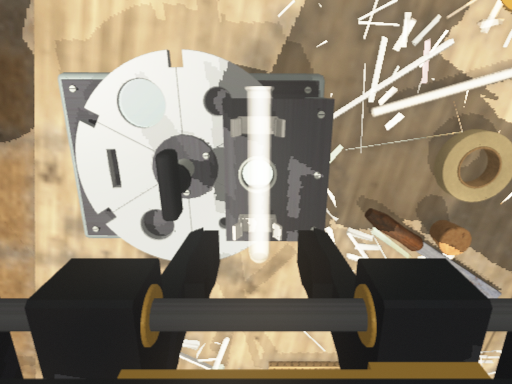

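The tube lies in both saddles from (258,86) to (260,263). A centred tube is predicted at v = 86 to 261, so it is centred to about 1 mm. The tint plate is under the window and the gripper is clear.

```bash
python3 -c "
from h import *
print(finish_job())"
```

```text
the job is handed in; nothing more can be done
None
```

The job is handed in: the tint plate stands under the window with the wheel dropped home on its dowel (catch found by feel), and the tube lies in both saddles, centred over the window to about 1 mm. The dowel took up to about 8 N for a moment, over the advised 3 to 5 N, and no bystander was knowingly touched.

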